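# Weigh the tipped-over sample basket and hang it up to dry

### The arm

A 6-joint arm with a two-finger parallel gripper is mounted at the origin on the work surface. World frame = base frame: x ahead of the robot, y to its left, z up, the work surface at z = 0. Lengths are in m, angles in rad, forces in N, time in s.
With the tool pointing down it reaches from about 0.325 to 0.85 m from the base axis. Payload 4.4 kg.
Tool frame: the origin (TCP) lies at the very end of the fingers, on their centre line; the grasp point (between the pads) lies 19 mm behind it; z points along the fingers, y is the line along which they close (so a half turn about z gives the same grasp; the last joint's range is limited). The gripper opens to 94 mm and grips with 3 to 60 N. Pads are 16 mm wide; open, the fingers measure 119 mm over their backs; the gripper's body (75 mm by 177 mm) begins 78 mm behind the grasp point.
Start: joints at [1.036, 0.207, 1.542, -0, 1.393, -0.15], TCP at [0.215, 0.533, 0.185] pointing down, gripper open.
Joint ranges: [-2.73, 2.73], [-0.86, 2.22], [0.23, 2.46], [-1.11, 4.25], [0.08, 2.63], [-2.82, 2.82]. Speed limits (rad/s): [2.79, 2.79, 3.14, 3.14, 3.14, 3.14].

### API

Orientations are given as a rotation vector (axis times angle).
In Python, from workcell import env gives the robot as it stands. The module is installed in compiled form; this text tells all that it offers.
- The arm moves only by the tool jog_arm, never from a script. Its argument "commands" is a list of rows, each a list of 6 numbers: the shift along the tool's x, y, z in mm, then the turn, a rotation vector about the tool's x, y, z in rad. In form: [[dx, dy, dz, ax, ay, az], ...]. A call has 1 to 8 rows; each row shifts and turns the commanded pose from where the row before left it, along the tool's axes as they then stand; what a row does not reach is not made up. A row lasts 1/12 s, in which the tool goes at most 41.7 mm and 7.16 degrees, less where a joint would pass 70% of its speed; a pose out of reach is approached as far as the arm can. A call is refused whole if a number of a shift passes 41.7 or a number of a turn 0.125, either way. A call with a gripper value outside its range is refused whole. "grip" is the opening, from 0 (shut) to 1 (fully open), set as the call begins (left out, the last holds). The fingers move at their own pace and stop on an object; the grip force is fixed at half the most. Time passes only in rows, so rows that do not move let the fingers close. It gives the time, the measured TCP pose, the force, the opening and the grip force at its end, in the units of the state.
- env.observe(): the state, without advancing time (a new reading comes with each control period).
- env.grab_frame(name): name is "scene" or "top" or "wrist"; returns the picture (480x640x3 uint8, red, green, blue); there is no depth.
- env.get_calibration(name): a dict with "fx", "fy", "cx", "cy" (pixels), "k1" (the pictures are not rectified: a ray, as slopes to the right and down, at radius r is drawn at 1 + k1 r^2 times it, then the intrinsics apply), "rvec" (rotation vector, rad) and "tvec" (3), from world to camera coordinates, as OpenCV has them. Camera axes: x right, y down, z forward; pixel columns grow to the right and rows downward; lengths in m; the calibration is good to about 2 mm. A picture is of the moment at which its call begins: read the wrist's pose just before it. get_calibration takes no time and is no camera call; for the wrist camera it gives the pose at the moment of the call.
- env.close_job(): hands the job in; it is judged then, once.
Trained networks look in the newest picture that a camera, given by its name, has taken for a name from the list of things; names that differ only in an ending like _2 or _b are one class to them, and where a whole thing is asked for, a point or a joint stands for the part that bears it (a point fixed in the world has none). Each returns a list of dicts, best first, with "p" (0 to 1); they miss things now and then, are a little off and sometimes report something else, mostly with a low value. They report only what shows in the picture. A call takes as long as a camera call. They do not tell look-alikes from the thing itself.
- env.search_frame(camera, label): "centre" ([x, y, z] in m, in world coordinates, good to about 4 mm: the middle of the surface that is visible of it).
The state is a dict: "clock": time; "joint_pos": joint angles; "qvel": joint speeds; "tau": joint torques, N m; "eef_pos": TCP position; "orientation": TCP orientation; "force": force on the tool from outside, world axes, zero at the start; "torque": the same for the moment, N m; "opening": opening from 0.0 (shut) to 1.0 (fully open); "grip_force": force on a finger pad.
Only numpy, scipy, OpenCV 4.12 (cv2) and the standard library are available. Lean on these libraries where they do the work, as an engineer would, in place of code of your own. Each camera call takes 0.05 s, during which the arm holds its last target. There are 200 camera calls.

### The job

The steel sample basket has been knocked over on the lab bench. Stand it upright in the middle of the balance pan and let go of it so that it can be weighed, then take it again and hang it by its handle bar on the empty hook, about midway along the bar, so that it hangs there still and free of the bench. Leave the other things on the bench where they are.

Things in the scene. Friction and masses are not known exactly. Their poses are not given: they have to be found in the camera images.
- basket: Open sheet-steel box, mouth 110 x 90 mm, 80 deep, walls 4, about 0.3 kg, with a rigid wire handle arching over the mouth. Starts lying on a 110 mm wide side, axis 45 mm above the bench. Origin on its axis, 75 mm from the base's outside. x: from base through mouth to handle bar (straight up when upright), y: along the bar and 110 mm width, z: across the 90 mm depth (up when lying).
- basket_bar (a point): Middle of the handle's straight bar: bar of 10 mm diameter, 106 mm long along the basket's y, 150 mm from the base and 70 mm beyond the mouth; a 10 mm wire at each end goes down to the box, all in one plane (basket x-y). Axes as the basket's.
- basket_base (a point): Centre of the outside of the basket's base (90 x 110 mm). Axes as the basket's.
- balance: Bench balance, fixed: low white housing 200 x 160 mm, 34 mm high, display at its front (its own -x). Origin on the bench; z up.
- pan (a point): Centre of the top of the balance's flat square metal weighing pan, 150 (x) x 140 (y) mm, 45 mm above the bench. Axes as the balance's.
- hook_stand: The stand with the EMPTY hook, fixed: base plate 100 x 90 x 10 mm, post 16 x 22 mm, 260 mm high, steel hook arm of 8 mm diameter leaving the top of the post along the stand's own -x. Origin under the post on the bench, z up. Its twin, full_stand, is beside it.
- hook_seat (a point): Lowest part of the empty hook, on top of its arm, where a bar comes to rest (bar centre 5 mm above it): 90 mm from the stand's origin along its -x, 239 mm above the bench. From the post to 25 mm beyond the seat the arm is nearly level, then it turns up into the tip. Axes as the stand's.
- hook_tip (a point): Top of the hook's upturned tip: 42 mm beyond the seat along the stand's -x and 31 mm above it. A bar must pass over it.
- full_stand: The twin stand whose hook is taken by a round strainer (84 mm diameter, 100 to 170 mm above the bench, 90 mm from the stand's origin along its own -x, with its wire handle up to 245 mm); all fixed. Origin under its post, axes as for hook_stand.
- ref_tall: Bystander: upright aluminium cylinder, 50 diameter, 60 high mm, standing on the bench; origin at the centre of its underside, z up.
- ref_short: Bystander: upright aluminium cylinder, 56 diameter, 30 high mm, standing on the bench; origin at the centre of its underside, z up.
- mouse: Bystander: grey computer mouse, about 80 x 60, 33 high mm, standing on the bench; origin at the centre of its underside, z up.
- disc: Bystander: flat steel disc, 60 diameter, 25 high mm, standing on the bench; origin at the centre of its underside, z up.
- bottle: Bystander: white plastic bottle, 66 diameter, 170 high mm, standing on the bench; origin at the centre of its underside, z up.
- jar: Bystander: glass jar, 72 diameter, 90 high mm, standing on the bench; origin at the centre of its underside, z up.
Not all that is in view belongs to the job. Leave any black or turquoise look-alike of the basket alone.

How it is judged:
On the way:
1. the basket stands upright in the middle of the balance pan, let go (angle between basket's own x axis and vertical below 0.08 rad and horizontal distance between basket_base and pan below 0.025 m and distance between basket_base and pan below 0.027 m and contact force between basket and balance above 1 N and contact force between the fingers and basket below 0.05 N and linear speed of basket below 0.03 m/s), for 0.4 s.
At the end, for the whole second after the job is handed in: The basket hangs still (0.06 m/s, 0.6 rad/s) from the empty hook (over 1 N): bar middle -35 to +60 mm (x), within 30 mm (y), -20 to +25 mm (z) of the hook seat in its axes; base over 40 mm above the bench; lean under 0.45 rad (x of basket_bar in the frame of hook_seat between -0.035 and 0.06 m and y of basket_bar in the frame of hook_seat between -0.03 and 0.03 m and z of basket_bar in the frame of hook_seat between -0.02 and 0.025 m and contact force between basket and hook_stand above 1 N and height (world z) of basket_base above 0.04 m and angle between basket's own x axis and vertical below 0.45 rad and linear speed of basket below 0.06 m/s and angular speed of basket below 0.6 rad/s); the robot touches nothing.
It fails at once if one of the six bystanders is moved more than 30 mm (distance of any of ref_tall, ref_short, mouse, disc, bottle, jar from where it was at the start of the episode above 0.03 m).
It also fails if it takes over 72 s, if anything falls off the work surface, if the arm or the gripper's body presses on something with over 40 N, if the wrist force passes 120 N, or if a joint passes its speed limit or range.

## Working session

There is one attempt and no reset: what is moved stays moved. The work goes in short steps, Python scripts to look and compute and a tool call to move; the robot and the scene stay as the last step left them, time stands still between calls to the robot, and variables do not carry over. Pictures are saved under pics/ and viewed, at most 10 in all, crops included, and the job is handed in when it is done.

Besides the shell and the picture viewer there is one more tool, called after "Call:" as name(argument=value, ...), one argument or row to a line, values as JSON. jog_arm: Moves the arm, as the interface text tells. Its arguments: {"type":"object","properties":{"commands":{"type":"array","items":{"type":"array","items":{"type":"number"}}},"grip":{"type":"number"}},"required":["commands"]}

```bash
mkdir -p pics
python3 - <<'E'
from workcell import env
import cv2
for c in ("scene","top"):
    im=env.grab_frame(c); cv2.imwrite(f"pics/{c}0.png",im[:,:,::-1])
    k=env.get_calibration(c); print(c,{a:(b if not hasattr(b,'tolist') else b.tolist()) for a,b in k.items()})
    for n in ["basket","basket_bar","basket_base","balance","pan","hook_stand","hook_seat","hook_tip","full_stand","ref_tall","ref_short","mouse","disc","bottle","jar"]:
        try: print(n,[([round(float(v),3) for v in d["centre"]],round(float(d["p"]),2)) for d in env.search_frame(c,n)[:4]])
        except Exception as e: print(n,e)
s=env.observe(); print({k:(v.tolist() if hasattr(v,'tolist') else v) for k,v in s.items()})
E
```

```text
scene {'fx': 597.1455546872106, 'fy': 597.1455546872106, 'cx': 324.8486395806645, 'cy': 245.56107592650648, 'k1': -0.20440590531658284, 'rvec': [2.3285894841294104, 0.670317103973829, -0.25198686817900096], 'tvec': [-0.5008425915392252, -0.03280343441203214, 1.8002388952190638]}
basket [([0.54, 0.319, 0.09], 0.79), ([0.27, 0.583, 0.051], 0.79), ([0.345, 0.107, 0.077], 0.59)]
basket_bar [([0.549, 0.318, 0.092], 0.95), ([0.272, 0.58, 0.054], 0.89), ([0.345, 0.104, 0.078], 0.83)]
basket_base [([0.349, 0.104, 0.078], 0.9), ([0.267, 0.583, 0.049], 0.75)]
balance [([0.509, -0.308, 0.04], 0.62)]
pan [([0.504, -0.314, 0.044], 0.56)]
hook_stand [([0.709, -0.129, 0.01], 0.73)]
hook_seat [([0.71, -0.126, 0.01], 0.71)]
hook_tip [([0.708, -0.127, 0.011], 0.68)]
full_stand [([0.667, 0.114, 0.12], 0.75)]
ref_tall [([0.48, 0.065, 0.054], 0.84), ([0.71, -0.124, 0.013], 0.66), ([0.651, 0.491, 0.027], 0.21)]
ref_short [([0.494, -0.054, 0.029], 0.93), ([0.397, -0.021, 0.018], 0.55)]
mouse [([0.401, -0.017, 0.021], 0.91), ([0.649, 0.491, 0.026], 0.65)]
disc [([0.651, 0.494, 0.023], 0.68)]
bottle [([0.72,
[... 1445 characters left out ...]
114e-05, 1.393465699202568, -0.1504828352401083], 'qvel': [-0.0010975840288453642, 0.0009807013171773307, 0.001422396951594766, -0.00023140678960813699, 0.0014023995000420522, -5.072540911209369e-05], 'tau': [0.00019684109702211572, -37.087669372558594, -28.17521095275879, 0.06994004594162107, 0.027672441210597754, -3.825128800372113e-06], 'eef_pos': [0.21532981803171528, 0.5331653944272463, 0.18523564191097833], 'orientation': [0.5992086545373316, 3.0839016265325463, 3.6061559115554977e-07], 'force': [-0.3322703406167179, 0.29633287871343816, 0.19107881136497906], 'torque': [-0.055181830147975876, 0.033319607889926245, 0.014113851333969717], 'grip_force': 0.0, 'opening': 0.9971331499694371}
```

View pics/scene0.png

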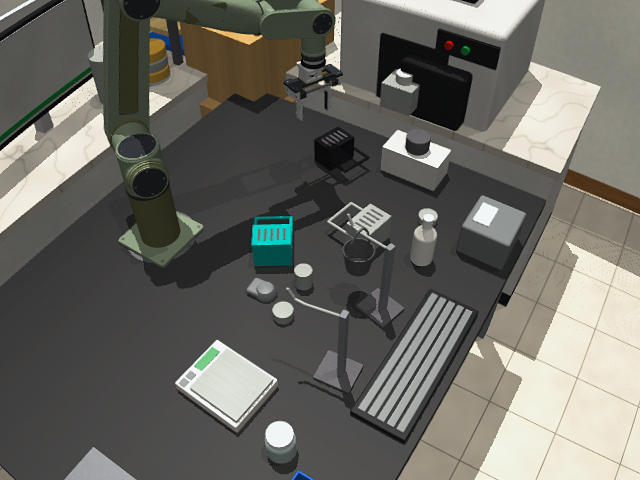

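View pics/top0.png

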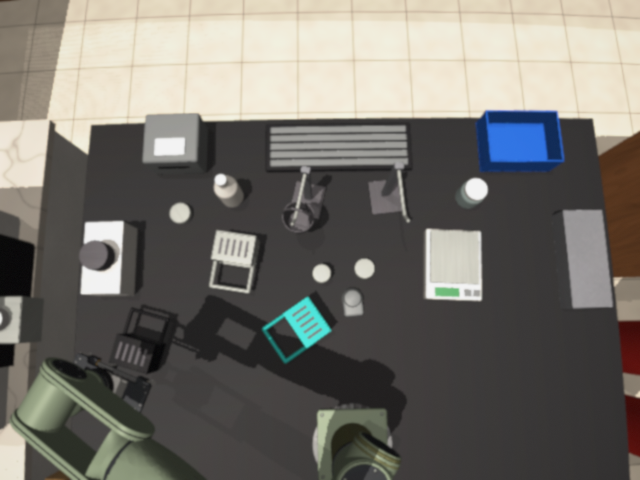

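The steel basket lies at top-view (235,247) with its handle toward the robot, bar near (230,288). The black and turquoise ones are look-alikes. The empty hook's tip is at top (407,218) and scene (289,291). The balance is at top (453,258), with its display toward the robot. Next I'll zoom in for exact pixels.

Run:
```python
import cv2,numpy as np
t=cv2.imread("pics/top0.png"); s=cv2.imread("pics/scene0.png")
def crop(im,x,y,w,h,f):
    c=cv2.resize(im[y:y+h,x:x+w],None,fx=f,fy=f,interpolation=cv2.INTER_CUBIC)
    for u in range((x+9)//10*10,x+w,10):
        cv2.line(c,(int((u-x+.5)*f),0),(int((u-x+.5)*f),6 if u%50 else 14),(0,255,255),1)
        if u%20==0: cv2.putText(c,str(u),(int((u-x+.5)*f)-9,22),0,.33,(0,255,255),1)
    for v in range((y+9)//10*10,y+h,10):
        cv2.line(c,(0,int((v-y+.5)*f)),(6,int((v-y+.5)*f)),(0,255,255),1)
        if v%20==0: cv2.putText(c,str(v),(8,int((v-y+.5)*f)+4),0,.33,(0,255,255),1)
    return c
a=np.vstack([np.hstack([crop(t,200,220,80,80,5) if 0 else crop(t,195,222,80,75,5),crop(s,320,192,80,75,5)]),
 np.hstack([crop(t,360,150,80,75,5),crop(s,280,280,100,75,4)[:, :400] if 0 else cv2.copyMakeBorder(crop(s,280,283,100,75,4),0,75,0,0,cv2.BORDER_CONSTANT)])])
cv2.imwrite("pics/comp.png",a[:600] if a.shape[0]<=600 else cv2.resize(a,(800,600))) ; print(a.shape)
cv2.imwrite("pics/comp1.png",a)
b=np.hstack([crop(t,413,220,80,90,5),crop(s,170,335,112,100,3.57)[:450] if 0 else cv2.copyMakeBorder(crop(s,170,335,112,100,3.5),0,100,0,8,cv2.BORDER_CONSTANT)])
print(b.shape); cv2.imwrite("pics/bal.png",b)
```

```text
(750, 800, 3)
(450, 800, 3)
```

View pics/comp.png

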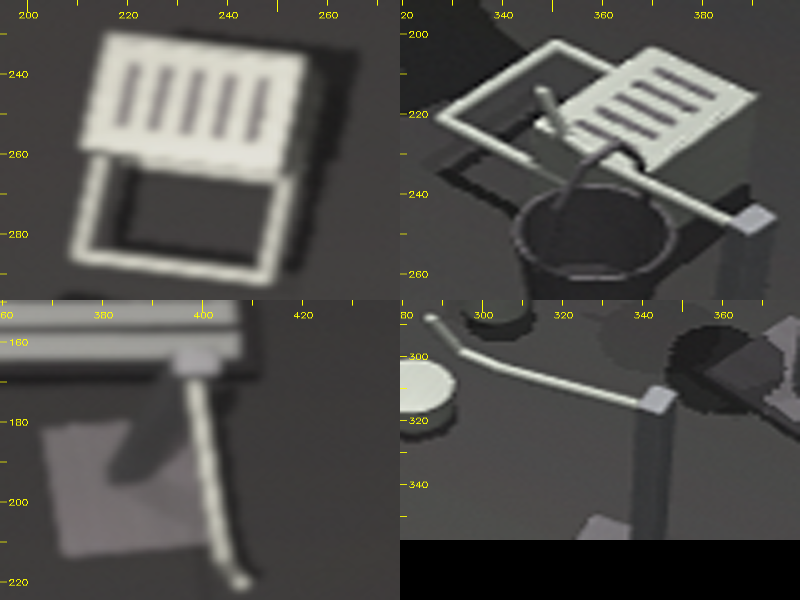

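View pics/bal.png

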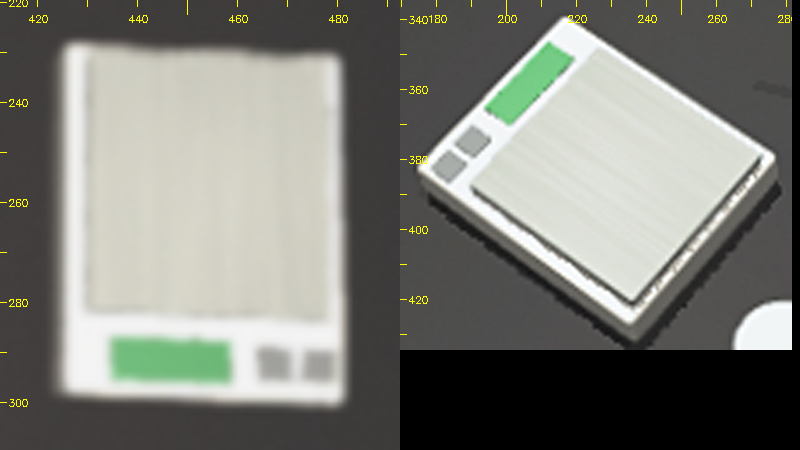

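Zooms: the basket's top-wall corners are at top (216,230) (256,236) (253,268) (211,259), and its bar runs from top (210,286) to (249,291). The hook post top is at top (399,165), the hook tip at (408,220.5). The pan corners are at top (430.6,230.4) to (478.6,284). I'll fit poses to these.

```bash
cat > h.py <<'E'
from workcell import env
import numpy as np,cv2
from scipy.optimize import least_squares
from scipy.spatial.transform import Rotation as R
def proj(c,P):
    k=env.get_calibration(c); K=np.array([[k["fx"],0,k["cx"]],[0,k["fy"],k["cy"]],[0,0,1]])
    return cv2.projectPoints(np.array(P,float),np.array(k["rvec"],float),np.array(k["tvec"],float),K,np.array([k["k1"],0,0,0.]))[0][:,0]
def fit(obs,x0):
    "obs: list of (cam, local pts (yaw frame), pixels)"
    def f(p):
        Rz=R.from_euler('z',p[2]).as_matrix()
        return np.concatenate([(proj(c,np.array(L)@Rz.T+[p[0],p[1],0])-np.array(px)).ravel() for c,L,px in obs])
    r=least_squares(f,x0,loss='soft_l1'); return r.x, f(r.x).reshape(-1,2).round(1)
E
python3 - <<'E'
from h import *
np.set_printoptions(suppress=True,precision=4)
# local frame basket: X = along basket x, origin bar middle projected
bt=[(-.15,.055,.09),(-.15,-.055,.09),(-.07,-.055,.09),(-.07,.055,.09),(0,.05,.045),(0,-.05,.045)]
pt=[(216.2,230.2),(256.2,235.8),(253,267.7),(210.6,259),(210.2,285.8),(249,291.5)]
sw=lambda L:[(x,-y,z) for x,y,z in L]
bs=[(0,.05,.045),(0,-.05,.045),(-.15,.055,.09),(-.15,-.055,.09)]
ps=[(351.4,202.5),(328,221.5),(370.4,203.8),(391.4,216.3)]
# yaw ~pi: left in top image=+y => local -y
for o in ([("top",sw(bt),pt)],[("scene",sw(bs),[ps[0],ps[1],ps[2],ps[3]])],[("top",sw(bt),pt),("scene",sw(bs),ps)]):
    print("bar",*fit(o,[.42,.316,3.1]))
ht=[(0,0,.26),(-.132,0,.27),(-.115,0,.237)]
o1=("top",ht,[(399.2,165),(408.2,220.5),(404.4,215)]); o2=("scene",ht,[(344.3,314.3),(287.8,288.3),(295.5,299.3)])
for o in ([o1],[o2],[o1,o2]): print("stand",*fit(o,[.7,-.12,0]))
c=[(.075,.07,.045),(.075,-.07,.045),(-.075,-.07,.045),(-.075,.07,.045)]
o1=("top",c,[(430.6,230.4),(479,231),(478.6,284),(430.2,282.4)])
o2=("scene",c,[(273.7,379.3),(236.9,421.3),(190.6,388.7),(226.6,349.3)])
for o in ([o1],[o2],[o1,o2]): print("pan",*fit(o,[.49,-.3,0]))
k=env.get_calibration("wrist"); s=env.observe(); Rc=R.from_rotvec(k["rvec"]).as_matrix(); C=-Rc.T@np.array(k["tvec"]); Rt=R.from_rotvec(s["orientation"]).as_matrix()
print("cam in tool",Rt.T@(C-s["eef_pos"]),"\n",Rt.T@Rc.T,"\ntool axes\n",Rt)
E
```

```text
bar [0.4311 0.334  2.9766] [[ 0.6  0.4]
 [-0.3  0.6]
 [-2.1 -2.6]
 [ 0.8  0.1]
 [ 2.2  0.2]
 [-1.6 -0.1]]
bar [0.434  0.3389 3.3034] [[-5.  -1.7]
 [ 6.1  0.6]
 [24.  -1.3]
 [-9.  10.7]]
bar [0.4311 0.3346 2.9861] [[ -0.2   0.5]
 [ -0.9   0.3]
 [ -2.5  -2.9]
 [  0.3   0.2]
 [  2.    0.3]
 [ -1.8  -0.3]
 [ -2.1   0.6]
 [  0.1  -0.9]
 [ 20.3  10.9]
 [-24.   19.2]]
stand [ 0.7038 -0.1154  0.0965] [[ 0.1  2. ]
 [-0.1 -1.7]
 [ 0.1  0. ]]
stand [ 0.7067 -0.1182  0.0802] [[-2.5 -0.8]
 [ 0.9  0.1]
 [ 0.3  0.9]]
stand [ 0.7055 -0.116   0.094 ] [[ 0.3  1.3]
 [-0.1 -2.4]
 [ 0.1 -0.7]
 [-2.5 -1.7]
 [ 0.6 -0.2]
 [ 0.1  0.5]]
pan [ 0.5105 -0.3019 -0.0573] [[-0.3 -0.6]
 [-0.4  0.8]
 [ 0.8  0. ]
 [ 0.  -0.2]]
pan [ 0.5166 -0.3042 -0.0453] [[ 0.3 -0.2]
 [ 0.3  0.9]
 [-1.2 -0.1]
 [ 0.1 -0.7]]
pan [ 0.514  -0.3028 -0.0528] [[-0.1 -1.7]
 [-0.3 -0.5]
 [ 1.1 -1.3]
 [ 0.4 -1.3]
 [-0.2 -0.8]
 [-0.6 -0. ]
 [-1.7 -1.3]
 [-0.1 -1.6]]
cam in tool [ 0.0686 -0.0008 -0.1989] 
 [[-0.0003 -0.9718 -0.236 ]
 [ 1.     -0.0004  0.0001]
 [-0.0002 -0.236   0.9718]] 
tool axes
 [[-0.9272  0.3745  0.    ]
 [ 0.3745  0.9272 -0.    ]
 [-0.      0.     -1.    ]]
```

Call:
jog_arm(
  commands=[
    [-34.4,-13,0,0,0,0],
    [-34.4,-13,0,0,0,0],
    [-34.4,-13,0,0,0,0],
    [-34.4,-13,0,0,0,0],
    [-34.4,-13,0,0,0,0],
    [-34.4,-13,0,0,0,0],
    [-34.4,-13,0,0,0,0],
    [-34.4,-13,0,0,0,0],
  ],
  grip=0.6,
)

```text
clock: 2.27
eef_pos: [0.4327, 0.3323, 0.1855]
orientation: [0.599, 3.084, 0.001]
force: [1.1, 0.3, 1.5]
opening: 0.602
grip_force: 0.0
```

Call:
jog_arm(
  commands=[
    [0,0,0,0,0,0.12],
    [0,0,0,0,0,0.12],
    [0,0,0,0,0,0.12],
    [0,0,0,0,0,0.12],
    [0,0,0,0,0,0.12],
    [0,0,0,0,0,0.12],
    [0,0,0,0,0,0.12],
    [0,0,0,0,0,0.12],
  ],
)

```text
clock: 2.93
eef_pos: [0.4316, 0.3337, 0.1853]
orientation: [1.963, 2.453, 0.0]
force: [-0.3, 0.4, 0.4]
opening: 0.602
grip_force: 0.0
```

Call:
jog_arm(
  commands=[
    [0,0,0,0,0,0.12],
    [0,0,0,0,0,0.12],
    [0,0,0,0,0,0.12],
    [0,0,0,0,0,0.03],
    [0,0,0,0,0,0],
    [0,0,0,0,0,0],
  ],
)

```text
clock: 3.43
eef_pos: [0.4316, 0.3337, 0.1853]
orientation: [2.394, 2.034, 0.0]
force: [-0.3, -0.2, 0.0]
opening: 0.598
grip_force: 0.0
```

```bash
cat >> h.py <<'E'
def goto(p,yang):
    "print tool-frame shift (mm) and turn to reach TCP p pointing down with tool y at world angle yang"
    s=env.observe(); T=R.from_rotvec(s["orientation"]).as_matrix()
    y=np.array([np.cos(yang),np.sin(yang),0]); z=np.array([0,0,-1.]); G=np.stack([np.cross(y,z),y,z],1)
    print("t",s["clock"],"tcp",np.round(s["eef_pos"],4),"shift",(T.T@(np.array(p)-s["eef_pos"])*1e3).round(1),"turn",R.from_matrix(T.T@G).as_rotvec().round(3),"j",np.round(s["joint_pos"],2),"F",np.round(s["force"],1),"op",round(s["opening"],3))
E
python3 - <<'E'
from h import *
k0=env.grab_frame("wrist"); cv2.imwrite("pics/w1.png",k0[:,:,::-1])
goto([.431,.334,.026],2.98-np.pi)
for n in ("basket","basket_bar"): print(n,[(np.round(d["centre"],3),round(d["p"],2)) for d in env.search_frame("wrist",n)])
P=[(.431-.05*.16,.334-.05*.987,.045),(.431,.334,.045),(.431+.05*.16,.334+.05*.987,.045)]
print(proj("wrist",P))
E
```

```text
t 3.4833 tcp [0.4315 0.3337 0.1853] shift [  0.2  -0.6 159.3] turn [ 0.  0. -0.] j [ 0.5   0.14  1.61 -0.    1.38  0.66] F [ 0.3 -0.5 -0.7] op 0.602
basket [(array([0.366, 0.141, 0.048]), 0.86), (array([0.265, 0.546, 0.048]), 0.84), (array([0.531, 0.327, 0.089]), 0.63)]
basket_bar [(array([0.362, 0.144, 0.054]), 0.81), (array([0.53 , 0.325, 0.092]), 0.74), (array([0.266, 0.543, 0.053]), 0.63)]
[[321.37904242 271.89348641]
 [321.28419008 224.67197729]
 [321.18266339 174.22749264]]
```

View pics/w1.png

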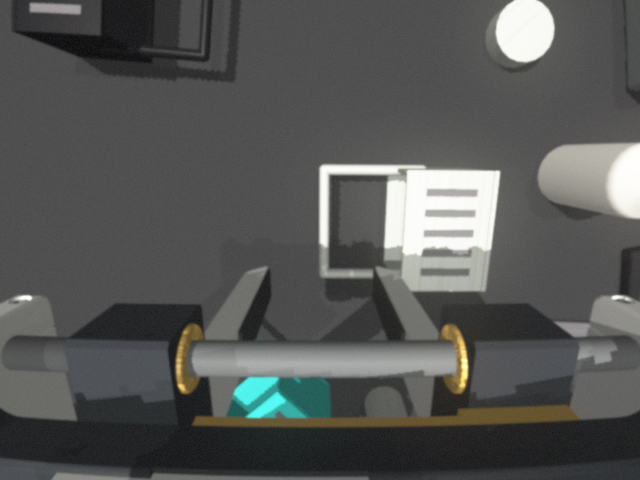

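The wrist view shows the bar upright at u≈324, v 165–278, in line with the jaws. That is about 3 mm off the estimate in each direction. I'll descend with that correction and grip.

Call:
jog_arm(
  commands=[
    [3,3,30,0,0,0],
    [0,0,30,0,0,0],
    [0,0,30,0,0,0],
    [0,0,30,0,0,0],
    [0,0,25,0,0,0],
    [0,0,14,0,0,0],
    [0,0,0,0,0,0],
    [0,0,0,0,0,0],
  ],
)

```text
clock: 4.25
eef_pos: [0.4344, 0.3358, 0.0256]
orientation: [-2.394, -2.033, 0.003]
force: [0.1, -0.5, -0.2]
opening: 0.597
grip_force: 0.0
```

Call:
jog_arm(
  commands=[
    [0,0,0,0,0,0],
    [0,0,0,0,0,0],
    [0,0,0,0,0,0],
    [0,0,0,0,0,0],
    [0,0,0,0,0,0],
    [0,0,0,0,0,0],
    [0,0,0,0,0,0],
    [0,0,0,0,0,0],
  ],
  grip=0,
)

```text
clock: 4.92
eef_pos: [0.4348, 0.3362, 0.0264]
orientation: [-2.395, -2.033, 0.0]
force: [-0.1, -0.1, 1.7]
opening: 0.082
grip_force: 28.9
```

Gripped. The bottle stands too close beyond the basket, so I'll first drag the basket back about 70 mm. Then I'll roll it upright about its base edge.

Call:
jog_arm(
  commands=[
    [0,-12,0,0,0,0],
    [0,-12,0,0,0,0],
    [0,-12,0,0,0,0],
    [0,-12,0,0,0,0],
    [0,-12,0,0,0,0],
    [0,-10,0,0,0,0],
    [0,0,0,0,0,0],
  ],
)

```text
clock: 5.5
eef_pos: [0.3622, 0.3478, 0.0261]
orientation: [-2.392, -2.034, 0.005]
force: [-4.4, 0.1, 4.1]
opening: 0.08
grip_force: 29.2
```

Call:
jog_arm(
  commands=[
    [0,4.5,-11.5,0,0,0],
    [0,4.5,-11.5,0,0,0],
    [0,6,-10.6,0,0,0],
    [0,6.4,-10.6,0,0,0],
    [0,7.5,-9.6,0,0,0],
    [0,8,-9.5,0,0,0],
    [0,9,-8.4,0,0,0],
    [0,9.3,-8,0,0,0],
  ],
)

```text
clock: 6.17
eef_pos: [0.4217, 0.3384, 0.1071]
orientation: [2.395, 2.033, 0.001]
force: [-0.2, -0.1, 0.7]
opening: 0.005
grip_force: 0.0
```

Call:
jog_arm(
  commands=[
    [0,10,-7,0,0,0],
    [0,10.7,-6.3,0,0,0],
    [0,11,-5.3,0,0,0],
    [0,11.4,-4.6,0,0,0],
    [0,11.8,-3.5,0,0,0],
    [0,12,-2.8,0,0,0],
    [0,12.2,-1.5,0,0,0],
    [0,12.2,-1,0,0,0],
  ],
)

```text
clock: 6.83
eef_pos: [0.5117, 0.3235, 0.1379]
orientation: [-2.395, -2.033, 0.0]
force: [0.3, -0.0, 0.3]
opening: 0.007
grip_force: 0.0
```

Run:
```python
from h import *
goto([.431,.334,.026],2.98-np.pi)
cv2.imwrite("pics/s2.png",env.grab_frame("scene")[100:340,200:520,::-1].repeat(2,0).repeat(2,1))
```

```text
t 6.8333 tcp [0.5117 0.3235 0.1379] shift [ -2.7 -81.3 111.9] turn [-0.     0.    -0.001] j [0.42 0.31 1.51 0.   1.32 0.58] F [ 0.3 -0.   0.3] op 0.007
```

View pics/s2.png

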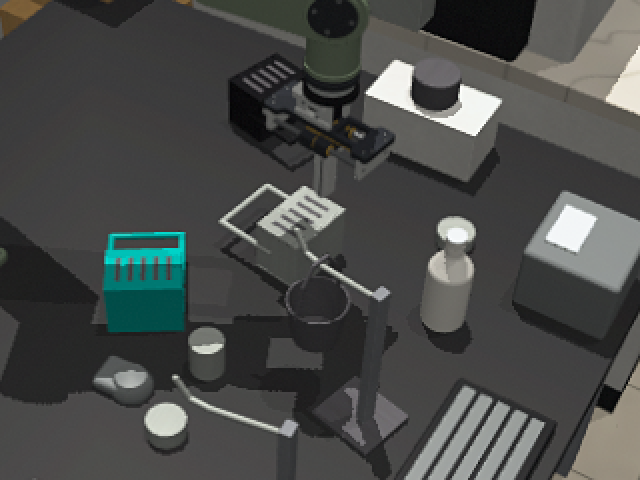

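The grip slipped off: opening read 0.005 after the lift, and the scene view shows the basket still lying, dragged back toward the robot. I'll go back above the bar and measure again.

Call:
jog_arm(
  commands=[
    [0,-30,-10,0,0,0],
    [0,-30,-10,0,0,0],
    [0,-30,-10,0,0,0],
    [0,-30,-10,0,0,0],
    [0,-30,-8,0,0,0],
    [0,0,0,0,0,0],
    [0,0,0,0,0,0],
  ],
  grip=0.6,
)

```text
clock: 7.47
eef_pos: [0.3618, 0.3486, 0.1865]
orientation: [2.392, 2.036, 0.002]
force: [1.2, -0.9, 0.0]
opening: 0.466
grip_force: 0.0
```

Run:
```python
from h import *
w=env.grab_frame("wrist"); t=env.grab_frame("top")
goto([.3622,.348,.026],2.98-np.pi)
a=np.array([.3622,.348]); u=np.array([-.16,-.987])
P=[[*(a+d*u),.045] for d in (-.05,0,.05)]; print(proj("wrist",P),proj("top",P))
c=np.hstack([cv2.resize(w,(480,360))[:, :],cv2.resize(t[230:310,180:250],(315,360),interpolation=cv2.INTER_CUBIC)])
cv2.imwrite("pics/w2.png",c[:,:,::-1])
```

```text
t 7.5667 tcp [0.363  0.348  0.1857] shift [-1.000e-01 -9.000e-01  1.597e+02] turn [ 0.     0.    -0.001] j [ 0.59  0.05  1.71 -0.    1.38  0.76] F [-0.7 -0.8 -0.1] op 0.548
[[320.869094   174.51722558]
 [321.01036237 224.87616872]
 [321.14303224 272.01729444]] [[206.95301744 310.85539274]
 [224.52423822 313.5521507 ]
 [242.19336511 316.24341628]]
```

View pics/w2.png

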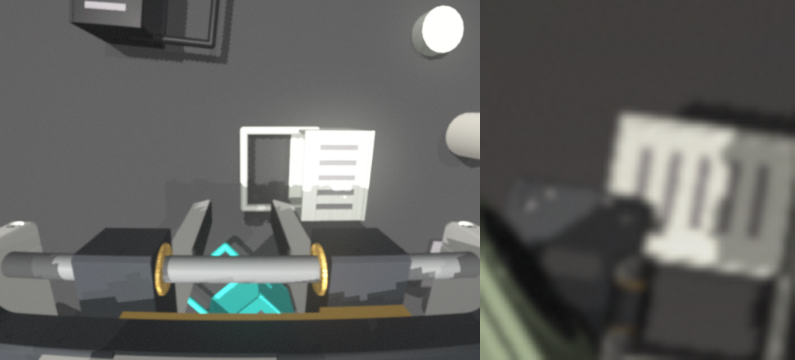

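Call:
jog_arm(
  commands=[
    [0,1,30,0,0,0],
    [0,0,30,0,0,0],
    [0,0,30,0,0,0],
    [0,0,30,0,0,0],
    [0,0,25,0,0,0],
    [0,0,20.5,0,0,0],
    [0,0,0,0,0,0],
    [0,0,0,0,0,0],
  ],
)

```text
clock: 8.23
eef_pos: [0.3631, 0.3467, 0.0188]
orientation: [-2.396, -2.031, 0.006]
force: [0.5, 0.5, 1.3]
opening: 0.601
grip_force: 0.0
```

Call:
jog_arm(
  commands=[
    [0,0,0,0,0,0],
    [0,0,0,0,0,0],
    [0,0,0,0,0,0],
    [0,0,0,0,0,0],
    [0,0,0,0,0,0],
    [0,0,0,0,0,0],
    [0,0,0,0,0,0],
    [0,0,0,0,0,0],
  ],
  grip=0,
)

```text
clock: 8.9
eef_pos: [0.3641, 0.3481, 0.0208]
orientation: [2.394, 2.033, 0.002]
force: [1.3, 0.3, 0.9]
opening: 0.097
grip_force: 30.0
```

Call:
jog_arm(
  commands=[
    [0,2,-5,0,0,0],
    [0,2,-5,0,0,0],
    [0,0,0,0,0,0],
  ],
)

```text
clock: 9.15
eef_pos: [0.3676, 0.3475, 0.0312]
orientation: [-2.395, -2.032, -0.0]
force: [-0.8, 0.5, -0.6]
opening: 0.096
grip_force: 30.0
```

Call:
jog_arm(
  commands=[
    [0,5,-11.5,0,0,0],
    [0,6,-10.6,0,0,0],
    [0,6.4,-10.6,0,0,0],
    [0,0,0,0,0,0],
  ],
)

```text
clock: 9.48
eef_pos: [0.3877, 0.3455, 0.0661]
orientation: [2.395, 2.031, 0.009]
force: [-0.7, 0.3, -1.8]
opening: 0.096
grip_force: 30.0
```

Call:
jog_arm(
  commands=[
    [0,7.5,-9.6,0,0,0],
    [0,8,-9.5,0,0,0],
    [0,9,-8.4,0,0,0],
    [0,9.3,-8,0,0,0],
    [0,0,0,0,0,0],
  ],
)

```text
clock: 9.9
eef_pos: [0.4217, 0.3396, 0.1016]
orientation: [2.395, 2.031, 0.008]
force: [-1.8, 0.1, 2.4]
opening: 0.094
grip_force: 30.0
```

Call:
jog_arm(
  commands=[
    [0,10,-7,0,0,0],
    [0,10.7,-6.3,0,0,0],
    [0,11,-5.3,0,0,0],
    [0,11.4,-4.6,0,0,0],
    [0,11.8,-3.5,0,0,0],
    [0,12,-2.8,0,0,0],
    [0,0,0,0,0,0],
  ],
)

```text
clock: 10.48
eef_pos: [0.4894, 0.328, 0.1324]
orientation: [2.393, 2.029, 0.011]
force: [-2.1, -1.4, 11.7]
opening: 0.094
grip_force: 30.0
```

Run:
```python
from h import *
goto([.431,.334,.026],2.98-np.pi)
cv2.imwrite("pics/s3.png",cv2.resize(env.grab_frame("scene")[150:300,250:450,::-1],None,fx=3,fy=3,interpolation=cv2.INTER_CUBIC))
```

```text
t 10.4833 tcp [0.4894 0.328  0.1324] shift [ -3.9 -59.5 105.9] turn [ 0.008 -0.003 -0.003] j [ 0.44  0.28  1.57 -0.    1.29  0.61] F [-2.1 -1.4 11.7] op 0.094
```

View pics/s3.png

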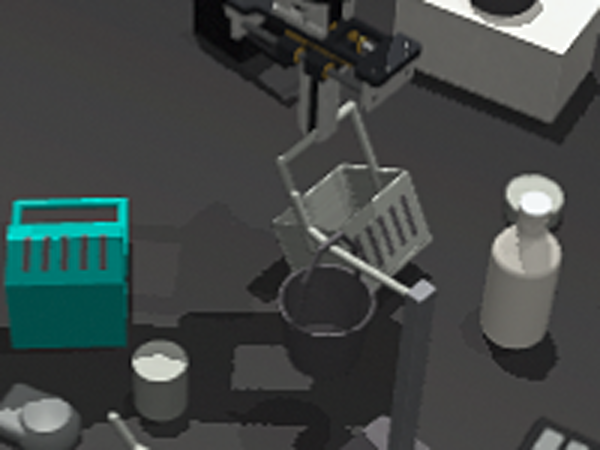

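It works this time: the basket is about 35° off upright in the grip, pressing on its base edge. I'll continue the arc.

Call:
jog_arm(
  commands=[
    [0,10,-2,0,0,0],
    [0,10,-1,0,0,0],
    [0,10,-1,0,0,0],
    [0,10,0,0,0,0],
    [0,0,0,0,0,0],
  ],
)

```text
clock: 10.95
eef_pos: [0.5276, 0.3213, 0.1337]
orientation: [2.394, 2.03, 0.008]
force: [0.4, 0.6, 7.8]
opening: 0.096
grip_force: 30.0
```

Call:
jog_arm(
  commands=[
    [0,10,1,0,0,0],
    [0,10,2,0,0,0],
    [0,8,2,0,0,0],
    [0,0,0,0,0,0],
  ],
)

```text
clock: 11.28
eef_pos: [0.5552, 0.3169, 0.1287]
orientation: [2.393, 2.03, 0.009]
force: [1.7, 0.3, 5.5]
opening: 0.095
grip_force: 30.0
```

Run:
```python
from h import *
goto([.431,.334,.026],2.98-np.pi)
cv2.imwrite("pics/s4.png",cv2.resize(env.grab_frame("scene")[150:300,250:450,::-1],None,fx=3,fy=3,interpolation=cv2.INTER_CUBIC))
```

```text
t 11.2833 tcp [0.5552 0.3169 0.1287] shift [  -3.7 -126.   101.9] turn [ 0.006 -0.002 -0.002] j [ 0.38  0.38  1.44 -0.    1.32  0.55] F [1.7 0.3 5.5] op 0.095
```

View pics/s4.png

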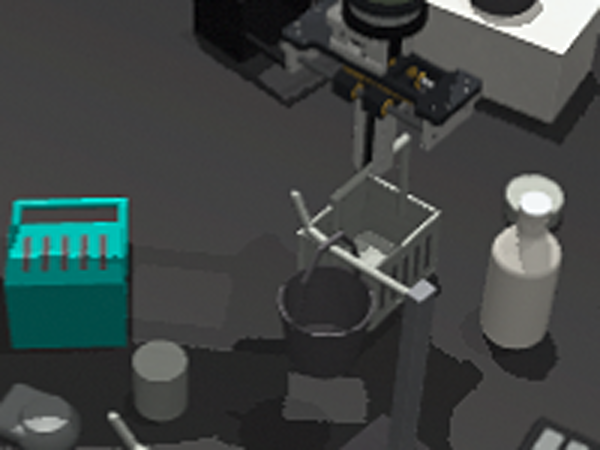

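The basket now stands upright on the bench, still held. I'll lift it, move it clear of the strainer, and carry it over to the balance.

Call:
jog_arm(
  commands=[
    [0,0,-8,0,0,0],
    [0,0,-16,0,0,0],
    [0,-2,-22,0,0,0],
    [0,-8,-24,0,0,0],
    [0,-14,-24,0,0,0],
    [0,-18,-24,0,0,0],
    [0,-18,-20,0,0,0],
    [0,-18,-12,0,0,0],
  ],
)

```text
clock: 12.0
eef_pos: [0.4735, 0.3296, 0.2782]
orientation: [2.395, 2.033, 0.0]
force: [1.0, 0.7, -3.5]
opening: 0.098
grip_force: 30.0
```

Call:
jog_arm(
  commands=[
    [0,-14,0,0,0,-0.03],
    [0,-8,0,0,0,-0.05],
    [0,-4,0,0,0,-0.06],
    [0,0,0,0,0,-0.06],
    [0,0,0,0,0,-0.055],
    [0,0,0,0,0,0],
  ],
)

```text
clock: 12.5
eef_pos: [0.4469, 0.3327, 0.2744]
orientation: [-2.113, -2.323, 0.007]
force: [0.2, -0.7, -3.4]
opening: 0.098
grip_force: 30.0
```

Run:
```python
from h import *
goto([.46,-.303,.28],.094)
```

```text
t 12.5 tcp [0.4469 0.3327 0.2744] shift [-634.1  -46.8   -4. ] turn [-0.004  0.002  0.   ] j [ 0.48  0.12  1.46 -0.    1.57  0.39] F [ 0.2 -0.7 -3.4] op 0.098
```

Call:
jog_arm(
  commands=[
    [-8,-2,0,0,0,0],
    [-16,-2,0,0,0,0],
    [-24,-2,0,0,0,0],
    [-28,-2,0,0,0,0],
    [-28,-2,0,0,0,0],
    [-28,-2,0,0,0,0],
    [-28,-2,0,0,0,0],
    [-28,-2,0,0,0,0],
  ],
)

```text
clock: 13.17
eef_pos: [0.4487, 0.1428, 0.2761]
orientation: [-2.117, -2.32, 0.003]
force: [0.7, -0.2, -3.4]
opening: 0.096
grip_force: 30.0
```

Call:
jog_arm(
  commands=[
    [-28,-2,0,0,0,0],
    [-28,-2,0,0,0,0],
    [-28,-2,0,0,0,0],
    [-28,-2,0,0,0,0],
    [-28,-2,0,0,0,0],
    [-28,-2,0,0,0,0],
    [-28,-2,0,0,0,0],
    [-28,-2,0,0,0,0],
  ],
)

```text
clock: 13.83
eef_pos: [0.4531, -0.0814, 0.2762]
orientation: [-2.118, -2.319, 0.002]
force: [1.3, 0.1, -3.9]
opening: 0.094
grip_force: 30.0
```

Call:
jog_arm(
  commands=[
    [-28,-2,0,0,0,0],
    [-28,-2,0,0,0,0],
    [-28,0,0,0,0,0],
    [-28,0,0,0,0,0],
    [-28,0,0,0,0,0],
    [-22,0,0,0,0,0],
    [-14,0,0,0,0,0],
    [-6,0,0,0,0,0],
  ],
)

```text
clock: 14.5
eef_pos: [0.4662, -0.2633, 0.2761]
orientation: [-2.119, -2.317, 0.001]
force: [-0.4, 0.8, -3.5]
opening: 0.097
grip_force: 30.0
```

Run:
```python
from h import *
goto([.514,-.303,.19],.094)
for c in ("scene","top","wrist"):
  env.grab_frame(c)
  for n in ("pan","basket_bar","basket_base","basket"): print(c,n,[(np.round(d["centre"],3),round(d["p"],2)) for d in env.search_frame(c,n)])
```

```text
t 14.5 tcp [ 0.4662 -0.2633  0.2761] shift [-43.9  44.3  86. ] turn [-0.002 -0.001 -0.005] j [-0.68  0.07  1.51 -0.    1.56 -0.76] F [-0.4  0.8 -3.5] op 0.097
scene pan [(array([ 0.517, -0.32 ,  0.043]), 0.72)]
scene basket_bar [(array([ 0.475, -0.264,  0.197]), 0.73), (array([0.27 , 0.585, 0.052]), 0.71), (array([0.347, 0.101, 0.08 ]), 0.68)]
scene basket_base [(array([0.266, 0.582, 0.053]), 0.83), (array([ 0.469, -0.267,  0.195]), 0.56), (array([ 0.706, -0.373,  0.091]), 0.44)]
scene basket [(array([0.345, 0.111, 0.08 ]), 0.87), (array([ 0.469, -0.262,  0.193]), 0.67), (array([0.268, 0.581, 0.053]), 0.63)]
top pan [(array([ 0.546, -0.258,  0.038]), 0.74)]
top basket_bar [(array([0.271, 0.572, 0.089]), 0.91), (array([0.333, 0.129, 0.09 ]), 0.68), (array([ 0.472, -0.243,  0.155]), 0.67), (array([ 0.547, -0.257,  0.037]), 0.35)]
top basket_base [(array([0.33 , 0.13 , 0.089]), 0.76), (array([0.271, 0.575, 0.089]), 0.69), (array([ 0.474, -0.246,  0.154]), 0.68)]
top basket [(array([0.326, 0.13 , 0.091]), 0.9), (array([ 0.472, -0.244,  0.157]), 0.87), (array([0.265, 0.573, 0.089]), 0.67)]
wrist pan [(array([ 0.569, -0.294,  0.043]), 0.75)]
wrist basket_bar [(array([ 0.471, -0.256,  0.189]), 0.72)]
wrist basket_base [(array([ 0.47 , -0.25 ,  0.188]), 0.83), (array([ 0.57 , -0.292,  0.045]), 0.64)]
wrist basket [(array([ 0.47 , -0.25 ,  0.187]), 0.77)]
```

Call:
jog_arm(
  commands=[
    [-6,6,0,0,0,0],
    [-10,10,6,0,0,0],
    [-12,12,12,0,0,0],
    [-10,10,16,0,0,0],
    [-6,6,18,0,0,0],
    [0,0,18,0,0,0],
    [0,0,14,0,0,0],
    [0,0,8,0,0,0],
  ],
)

```text
clock: 15.92
eef_pos: [0.5142, -0.3008, 0.1822]
orientation: [-2.115, -2.318, 0.0]
force: [0.1, 0.3, -3.2]
opening: 0.099
grip_force: 30.0
```

Call:
jog_arm(
  commands=[
    [0,0,3,0,0,0],
    [0,0,3,0,0,0],
    [0,0,2,0,0,0],
    [0,0,0,0,0,0],
    [0,0,0,0,0,0],
  ],
)

```text
clock: 16.33
eef_pos: [0.5154, -0.3015, 0.1782]
orientation: [2.116, 2.32, 0.0]
force: [-0.9, -0.1, -2.9]
opening: 0.095
grip_force: 30.0
```

Call:
jog_arm(
  commands=[
    [0,0,2,0,0,0],
    [0,0,2,0,0,0],
    [0,0,0,0,0,0],
    [0,0,0,0,0,0],
  ],
)

```text
clock: 16.67
eef_pos: [0.5157, -0.3018, 0.1742]
orientation: [2.115, 2.319, 0.0]
force: [0.5, -1.0, -0.5]
opening: 0.096
grip_force: 30.0
```

Call:
jog_arm(
  commands=[
    [0,0,1.5,0,0,0],
    [0,0,1.5,0,0,0],
    [0,0,0,0,0,0],
    [0,0,0,0,0,0],
  ],
)

```text
clock: 17.0
eef_pos: [0.5176, -0.302, 0.1736]
orientation: [2.112, 2.316, 0.004]
force: [1.6, 2.0, 7.1]
opening: 0.095
grip_force: 30.0
```

Call:
jog_arm(
  commands=[
    [0,0,0,0,0,0],
    [0,0,0,0,0,0],
    [0,0,0,0,0,0],
    [0,0,0,0,0,0],
    [0,0,0,0,0,0],
    [0,0,0,0,0,0],
    [0,0,0,0,0,0],
    [0,0,0,0,0,0],
  ],
  grip=0.4,
)

```text
clock: 17.67
eef_pos: [0.5145, -0.301, 0.1697]
orientation: [-2.116, -2.32, 0.0]
force: [-0.1, 0.6, -0.5]
opening: 0.397
grip_force: 0.0
```

Call:
jog_arm(
  commands=[
    [0,0,-25,0,0,0],
    [0,0,-25,0,0,0],
    [0,0,-25,0,0,0],
    [0,0,-15,0,0,0],
    [0,0,0,0,0,0],
    [0,0,0,0,0,0],
  ],
)

```text
clock: 18.17
eef_pos: [0.5153, -0.3015, 0.2609]
orientation: [2.116, 2.32, 0.0]
force: [0.2, -0.5, -0.2]
opening: 0.401
grip_force: 0.0
```

Run:
```python
from h import *
goto([.514,-.303,.19],.094)
ims=[]
w=env.grab_frame("wrist"); s=env.grab_frame("scene"); t=env.grab_frame("top")
for c in ("scene","top","wrist"):
  for n in ("pan","basket","basket_bar"): print(c,n,[(np.round(d["centre"],3),round(d["p"],2)) for d in env.search_frame(c,n)])
u=np.array([-np.sin(.094),np.cos(.094)])
for c in ("wrist","top","scene"): print(c,proj(c,[[.5155+d*u[0],-.302+d*u[1],.195] for d in (-.05,0,.05)]+[[.514,-.303,.045]]).round(1).tolist())
a=cv2.resize(w,(420,315)); cr=lambda im,x,y,wd,h:cv2.resize(im[y:y+h,x:x+wd],(380,285),interpolation=cv2.INTER_CUBIC)
r=np.hstack([a,cv2.copyMakeBorder(cr(s,150,290,140,105),0,30,0,0,0)])
r2=np.hstack([cr(t,390,205,140,105),cr(s,270,270,140,105)])
r2=cv2.copyMakeBorder(r2,0,0,0,40,0)
cv2.imwrite("pics/f.png",np.vstack([r,r2])[:,:,::-1])
```

```text
t 18.1667 tcp [ 0.5153 -0.3015  0.2609] shift [-1.3 -1.5 70.9] turn [ 0.001  0.001 -0.002] j [-0.67  0.21  1.39 -0.    1.55 -0.77] F [ 0.2 -0.5 -0.2] op 0.401
scene pan [(array([ 0.508, -0.34 ,  0.032]), 0.77)]
scene basket [(array([0.343, 0.109, 0.081]), 0.77), (array([ 0.522, -0.296,  0.085]), 0.67), (array([0.268, 0.582, 0.055]), 0.62)]
scene basket_bar [(array([0.346, 0.103, 0.078]), 0.75), (array([0.274, 0.581, 0.054]), 0.69), (array([ 0.527, -0.294,  0.089]), 0.62), (array([0.652, 0.49 , 0.026]), 0.58)]
top pan [(array([ 0.456, -0.254,  0.035]), 0.9)]
top basket [(array([0.264, 0.572, 0.092]), 0.85), (array([ 0.529, -0.298,  0.065]), 0.68), (array([0.326, 0.129, 0.09 ]), 0.64)]
top basket_bar [(array([0.271, 0.575, 0.091]), 0.95), (array([0.335, 0.127, 0.092]), 0.8), (array([ 0.528, -0.3  ,  0.065]), 0.6)]
wrist pan [(array([ 0.448, -0.275,  0.034]), 0.76), (array([ 0.489, -0.072,  0.024]), 0.29)]
wrist basket [(array([ 0.526, -0.303,  0.071]), 0.77)]
wrist basket_bar [(array([ 0.523, -0.306,  0.071]), 0.8)]
wrist [[322.9, 303.2], [322.9, 244.8], [322.8, 181.1], [321.1, 214.5]]
top [[491.3, 244.4], [472.1, 246.5], [452.7, 248.7], [455.0, 255.5]]
scene [[211.4, 367.3], [223.8, 350.0], [235.7, 333.2], [231.1, 383.1]]
```

View pics/f.png

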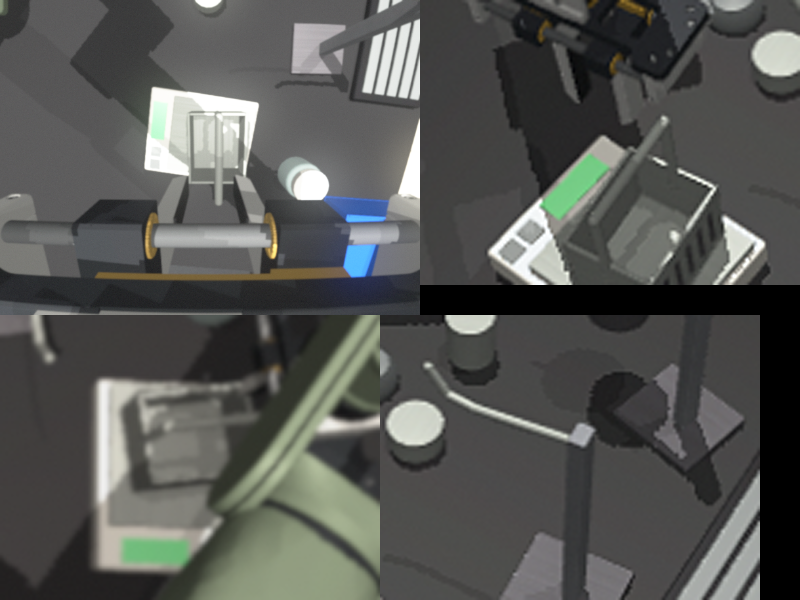

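The basket stands upright on the pan, let go. The wrist view puts the bar at u≈332, about 7 mm beyond the jaw centre. Now I'll regrip the bar about 27 mm off its middle, which leaves the middle free for the hook.

Call:
jog_arm(
  commands=[
    [-12,4,0,0,0,0],
    [-11,3,10,0,0,0],
    [0,0,20,0,0,0],
    [0,0,20,0,0,0],
    [0,0,20,0,0,0],
    [0,0,13,0,0,0],
    [0,0,6,0,0,0],
    [0,0,0,0,0,0],
  ],
)

```text
clock: 19.43
eef_pos: [0.5229, -0.3228, 0.1688]
orientation: [-2.114, -2.318, 0.0]
force: [0.9, 0.2, -0.1]
opening: 0.397
grip_force: 0.0
```

Call:
jog_arm(
  commands=[
    [0,0,0,0,0,0],
    [0,0,0,0,0,0],
    [0,0,0,0,0,0],
    [0,0,0,0,0,0],
    [0,0,0,0,0,0],
    [0,0,0,0,0,0],
    [0,0,0,0,0,0],
    [0,0,0,0,0,0],
  ],
  grip=0,
)

```text
clock: 20.1
eef_pos: [0.5251, -0.3239, 0.1725]
orientation: [2.115, 2.319, 0.001]
force: [2.5, 1.1, 4.5]
opening: 0.094
grip_force: 30.0
```

Call:
jog_arm(
  commands=[
    [0,0,-4,0,0,0],
    [0,0,-10,0,0,0],
    [0,0,-16,0,0,0],
    [0,0,-16,0,0,0],
    [0,0,-16,0,0,0],
    [0,0,-12,0,0,0],
    [0,0,-4,0,0,0],
    [0,0,0,0,0,0],
  ],
)

```text
clock: 20.77
eef_pos: [0.5242, -0.3238, 0.2502]
orientation: [2.116, 2.32, -0.0]
force: [-0.2, 0.9, -3.6]
opening: 0.099
grip_force: 30.0
```

Run:
```python
from h import *
a=np.array([.616,-.1245]); 
env.grab_frame("scene");env.grab_frame("top");env.grab_frame("wrist")
for c in ("scene","top","wrist"):
  print(c,[(np.round(d["centre"],3),round(d["p"],2)) for d in env.search_frame(c,"basket")])
  for n in ("hook_seat","hook_tip"): print(c,n,[(np.round(d["centre"],3),round(d["p"],2)) for d in env.search_frame(c,n)])
goto([.616,-.1245,.27],.094)
```

```text
scene [(array([0.345, 0.107, 0.079]), 0.61), (array([0.271, 0.581, 0.051]), 0.61), (array([ 0.529, -0.304,  0.161]), 0.33), (array([0.722, 0.324, 0.095]), 0.27)]
scene hook_seat [(array([ 0.708, -0.124,  0.013]), 0.71)]
scene hook_tip [(array([ 0.709, -0.128,  0.01 ]), 0.81)]
top [(array([0.264, 0.572, 0.091]), 0.77), (array([ 0.526, -0.293,  0.144]), 0.62), (array([0.327, 0.128, 0.092]), 0.57)]
top hook_seat [(array([ 0.7  , -0.111,  0.009]), 0.94), (array([0.658, 0.486, 0.026]), 0.38)]
top hook_tip [(array([ 0.7  , -0.114,  0.011]), 0.56), (array([0.696, 0.326, 0.113]), 0.36)]
wrist [(array([ 0.524, -0.298,  0.155]), 0.8)]
wrist hook_seat [(array([ 0.705, -0.124,  0.012]), 0.65)]
wrist hook_tip [(array([ 0.702, -0.127,  0.012]), 0.9), (array([ 0.435, -0.269,  0.035]), 0.28)]
t 21.3667 tcp [ 0.524  -0.3234  0.249 ] shift [189.6 109.9 -21. ] turn [-0.    -0.    -0.002] j [-0.69  0.25  1.35 -0.    1.53 -0.79] F [-1.   0.3 -3.7] op 0.095
```

Call:
jog_arm(
  commands=[
    [6,0,-6,0,0,0],
    [14,0,-6,0,0,0],
    [22,0,-4.5,0,0,0],
    [26,0,0,0,0,0],
    [26,0,0,0,0,0],
    [26,0,0,0,0,0],
    [22,0,0,0,0,0],
    [14,0,0,0,0,0],
  ],
)

```text
clock: 22.03
eef_pos: [0.5093, -0.1647, 0.2669]
orientation: [2.114, 2.323, 0.003]
force: [-0.3, 1.3, -3.2]
opening: 0.098
grip_force: 30.0
```

Call:
jog_arm(
  commands=[
    [7,0,0,0,0,0],
    [0,0,0,0,0,0],
    [0,0,0,0,0,0],
    [0,0,0,0,0,0],
  ],
)

```text
clock: 22.37
eef_pos: [0.5092, -0.1622, 0.2658]
orientation: [2.117, 2.32, -0.001]
force: [-0.3, -0.8, -4.1]
opening: 0.101
grip_force: 30.0
```

Run:
```python
from h import *
w=env.grab_frame("wrist"); env.grab_frame("top")
goto([.6185,-.151,.2655],.094)
print([(c,np.round(d["centre"],3),round(d["p"],2)) for c in("wrist","top") for d in env.search_frame(c,"basket")])
s=env.observe();p=np.array(s["eef_pos"]); ex=np.array([.9956,.0939,0]); ey=np.array([-.0939,.9956,0])
m=p+.0265*ey+[0,0,.0225]
seat=np.array([.616,-.1245,.239]); print("bar in seat frame",(m-seat)@ex,(m-seat)@ey,m[2]-.239)
L=[m+.053*ey,m-.053*ey+0*ey,m]; H=[seat-.042*ex+[0,0,.027],seat-.025*ex,seat+.08*ex]
bp=proj("wrist",L); hp=proj("wrist",H); print("bar",bp.round(0).tolist(),"hook",hp.round(0).tolist())
g=cv2.cvtColor(w,cv2.COLOR_RGB2GRAY)
def row(v,u,n=30): print("row",v,"u0",u-n,g[v,max(0,u-n):u+n:2].tolist())
def col(u,v,n=30): print("col",u,"v0",v-n,g[max(0,v-n):v+n:2,u].tolist())
for q in hp[1:2]: col(int(q[0])+20,int(q[1]))
for q in (hp[1]*.5+hp[2]*.5,hp[2]*.8+hp[1]*.2): col(int(q[0]),int(q[1]))
row(int((bp[0]*.7+bp[2]*.3)[1]),int(bp[0][0]));row(int((bp[0]*.2+bp[2]*.8)[1]),int(bp[2][0])); col(int(bp[0][0]),int(bp[0][1]))
cv2.imwrite("pics/hook.png",w[:,:,::-1])
```

```text
t 22.4667 tcp [ 0.5091 -0.1622  0.2655] shift [  1.2 110.    0. ] turn [-0.     0.    -0.003] j [-0.47  0.07  1.53 -0.    1.54 -0.56] F [ 0.   0.  -4.1] op 0.101
[('wrist', array([0.329, 0.063, 0.017]), 0.94), ('wrist', array([ 0.509, -0.138,  0.175]), 0.56), ('top', array([ 0.513, -0.12 ,  0.149]), 0.66), ('top', array([0.327, 0.129, 0.09 ]), 0.58)]
bar in seat frame -0.11003046835845129 -0.0008435703321599316 0.0489507867370807
bar [[322.0, 132.0], [323.0, 328.0], [322.0, 236.0]] hook [[437.0, 226.0], [449.0, 218.0], [596.0, 218.0]]
col 469 v0 187 [151, 148, 147, 148, 149, 150, 157, 155, 158, 162, 167, 171, 217, 247, 252, 251, 244, 191, 101, 92, 94, 77, 69, 68, 89, 96, 95, 98, 94, 94]
col 522 v0 188 [110, 102, 101, 100, 102, 101, 102, 99, 101, 101, 94, 121, 228, 250, 253, 252, 240, 155, 63, 58, 62, 66, 62, 63, 67, 71, 74, 75, 71, 79]
col 566 v0 188 [227, 225, 167, 118, 111, 105, 103, 106, 103, 107, 105, 115, 190, 245, 252, 253, 248, 224, 208, 207, 188, 161, 137, 114, 98, 95, 103, 115, 139, 157]
row 162 u0 292 [185, 186, 188, 186, 185, 187, 194, 197, 191, 195, 215, 239, 250, 253, 255, 254, 252, 246, 230, 192, 192, 198, 193, 195, 194, 195, 196, 191, 190, 193]
row 215 u0 292 [206, 210, 198, 183, 182, 185, 187, 196, 211, 207, 207, 236, 249, 252, 254, 254, 251, 245, 228, 222, 254, 255, 255, 255, 255, 255, 255, 254, 253, 236]
col 322 v0 101 [255, 255, 255, 255, 255, 255, 255, 255, 255, 255, 255, 255, 255, 255, 255, 255, 250, 239, 249, 253, 254, 255, 255, 255, 255, 255, 255, 255, 254, 255]
```

The hook arm lies at wrist v≈216 (predicted 218) and the bar at u≈321 (predicted 322), so the model holds. I'll pass over the tip and then lower onto the seat.

Call:
jog_arm(
  commands=[
    [0,6,0,0,0,0],
    [0,12,0,0,0,0],
    [0,16,0,0,0,0],
    [0,18,0,0,0,0],
    [0,18,0,0,0,0],
    [0,18,0,0,0,0],
    [0,16,0,0,0,0],
    [0,8,0,0,0,0],
  ],
)

```text
clock: 23.23
eef_pos: [0.6226, -0.1508, 0.2649]
orientation: [2.117, 2.321, 0.001]
force: [-1.1, 0.3, -2.8]
opening: 0.096
grip_force: 30.0
```

Call:
jog_arm(
  commands=[
    [0,0,0,0,0,0],
    [0,0,5,0,0,0],
    [0,0,8,0,0,0],
    [0,0,8,0,0,0],
    [0,0,8,0,0,0],
    [0,0,6,0,0,0],
    [0,0,3,0,0,0],
    [0,0,0,0,0,0],
  ],
)

```text
clock: 23.9
eef_pos: [0.6195, -0.1506, 0.2261]
orientation: [-2.116, -2.319, 0.002]
force: [0.5, -0.3, -3.7]
opening: 0.096
grip_force: 30.0
```

Run:
```python
from h import *
w=env.grab_frame("wrist"); goto([.6185,-.151,.2215],.094)
s=env.observe();p=np.array(s["eef_pos"]); ex=np.array([.9956,.0939,0]); ey=np.array([-.0939,.9956,0])
m=p+.0265*ey+[0,0,.0225]; seat=np.array([.616,-.1245,.239])
hp=proj("wrist",[seat-.042*ex+[0,0,.027],seat-.02*ex,seat+.02*ex]);bp=proj("wrist",[m+.053*ey,m+.03*ey,m,m-.01*ey]);print(hp.round(0).tolist(),bp.round(0).tolist())
g=cv2.cvtColor(w,cv2.COLOR_RGB2GRAY)
for q in hp[1:]: print("hook col",int(q[0]),int(q[1])-30,g[int(q[1])-30:int(q[1])+30:2,int(q[0])].tolist())
for q in bp[1:2]: print("bar row",int(q[1]),int(q[0])-40,g[int(q[1]),int(q[0])-40:int(q[0])+40:2].tolist())
```

```text
t 23.95 tcp [ 0.6201 -0.1507  0.227 ] shift [-0.1 -1.6  5.5] turn [-0.001 -0.001 -0.002] j [-0.37  0.31  1.32  0.    1.51 -0.47] F [ 0.6  0.3 -2.8] op 0.092
[[232.0, 244.0], [284.0, 232.0], [355.0, 232.0]] [[322.0, 131.0], [322.0, 178.0], [322.0, 236.0], [322.0, 254.0]]
hook col 283 201 [132, 130, 130, 131, 130, 129, 131, 128, 128, 117, 114, 112, 141, 176, 203, 215, 201, 162, 113, 115, 112, 108, 114, 112, 111, 109, 112, 110, 111, 108]
hook col 355 201 [138, 133, 134, 132, 132, 127, 124, 122, 126, 119, 117, 116, 151, 185, 218, 227, 205, 173, 131, 117, 117, 116, 114, 116, 113, 111, 114, 110, 112, 112]
bar row 178 282 [131, 134, 140, 136, 138, 134, 148, 196, 210, 208, 211, 216, 227, 228, 224, 170, 165, 187, 202, 215, 214, 197, 176, 154, 146, 215, 227, 227, 203, 153, 146, 144, 145, 141, 154, 204, 219, 210, 207, 207]
```

Call:
jog_arm(
  commands=[
    [0,0,2,0,0,0],
    [0,0,2,0,0,0],
    [0,0,1.5,0,0,0],
    [0,0,0,0,0,0],
    [0,0,0,0,0,0],
  ],
)

```text
clock: 24.37
eef_pos: [0.6206, -0.1508, 0.2221]
orientation: [-2.117, -2.321, -0.0]
force: [-0.1, 0.0, -3.3]
opening: 0.091
grip_force: 30.0
```

Call:
jog_arm(
  commands=[
    [0,0,1.5,0,0,0],
    [0,0,1.5,0,0,0],
    [0,0,0,0,0,0],
    [0,0,0,0,0,0],
  ],
)

```text
clock: 24.7
eef_pos: [0.621, -0.1511, 0.2205]
orientation: [2.116, 2.32, 0.001]
force: [-0.9, 0.6, 1.7]
opening: 0.093
grip_force: 30.0
```

Contact: the hook now carries the weight. Release.

Call:
jog_arm(
  commands=[
    [0,0,0,0,0,0],
    [0,0,0,0,0,0],
    [0,0,0,0,0,0],
    [0,0,0,0,0,0],
    [0,0,0,0,0,0],
    [0,0,0,0,0,0],
    [0,0,0,0,0,0],
    [0,0,0,0,0,0],
  ],
  grip=0.4,
)

```text
clock: 25.37
eef_pos: [0.6206, -0.1508, 0.2191]
orientation: [-2.117, -2.321, 0.0]
force: [-0.0, -0.1, -0.1]
opening: 0.398
grip_force: 0.0
```

Call:
jog_arm(
  commands=[
    [0,0,0,0,0,0],
    [0,0,-4,0,0,0],
    [0,0,-8,0,0,0],
    [0,0,-12,0,0,0],
    [0,0,-16,0,0,0],
    [0,0,-20,0,0,0],
    [0,0,-20,0,0,0],
    [0,0,-20,0,0,0],
  ],
)

```text
clock: 26.03
eef_pos: [0.6208, -0.1509, 0.3218]
orientation: [2.116, 2.32, 0.001]
force: [-0.1, -1.1, 0.8]
opening: 0.4
grip_force: 0.0
```

Call:
jog_arm(
  commands=[
    [0,0,-20,0,0,0],
    [0,-20,0,0,0,0],
    [0,-30,0,0,0,0],
    [0,-30,0,0,0,0],
    [0,-20,0,0,0,0],
    [0,0,0,0,0,0],
    [0,0,0,0,0,0],
    [0,0,0,0,0,0],
  ],
)

```text
clock: 26.7
eef_pos: [0.5219, -0.1602, 0.3403]
orientation: [2.116, 2.32, 0.002]
force: [0.3, 0.2, 0.4]
opening: 0.397
grip_force: 0.0
```

Run:
```python
from h import *
goto([.6185,-.151,.2215],.094)
def look():
  for c in ("scene","top","wrist"):
    env.grab_frame(c); print(c,[(np.round(d["centre"],3),round(d["p"],2)) for d in env.search_frame(c,"basket") if d["centre"][0]>.55])
look(); look()
```

```text
t 26.7 tcp [ 0.5219 -0.1602  0.3403] shift [  0.4  96.8 119. ] turn [ 0.002  0.001 -0.002] j [-0.46  0.07  1.38  0.    1.69 -0.55] F [0.3 0.2 0.4] op 0.397
scene [(array([ 0.617, -0.119,  0.133]), 0.89), (array([ 0.711, -0.125,  0.005]), 0.44)]
top [(array([0.658, 0.486, 0.028]), 0.4)]
wrist [(array([ 0.62 , -0.124,  0.14 ]), 0.97)]
scene [(array([ 0.618, -0.121,  0.135]), 0.56)]
top [(array([ 0.622, -0.126,  0.134]), 0.94)]
wrist [(array([ 0.622, -0.122,  0.142]), 0.85)]
```

It hangs at the seat with the box centre at z≈0.135, as expected. I'll let it settle and check that it is still before handing in.

Call:
jog_arm(
  commands=[
    [0,0,0,0,0,0],
    [0,0,0,0,0,0],
    [0,0,0,0,0,0],
    [0,0,0,0,0,0],
    [0,0,0,0,0,0],
    [0,0,0,0,0,0],
    [0,0,0,0,0,0],
    [0,0,0,0,0,0],
  ],
)

```text
clock: 27.97
eef_pos: [0.521, -0.16, 0.3391]
orientation: [2.117, 2.321, -0.0]
force: [-0.3, -0.3, 0.5]
opening: 0.401
grip_force: 0.0
```

Run:
```python
from h import *
for r in range(12):
  f=[env.grab_frame("scene")[260:380,250:400].astype(int) for _ in range(6)]
  d=[int((abs(x-f[0]).max(2)>25).sum()) for x in f[1:]]
  print(d)
  if max(d)<15: break
else: print("still moving")
if max(d)<15: print(env.close_job())
```

```text
[11, 24, 35, 45, 63]
[3, 3, 1, 3, 8]
the job is handed in; nothing more can be done
None
```

I stood the basket on the balance pan and let go of it, then hung it on the empty hook near mid-bar and handed the job in at about 29 s; the verdict wasn't shown, the first grip slipped and dragged the basket about 70 mm on the bench, and it was swinging slightly just before, looking still in the last check.

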